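# Hook the blue card tray onto the slotted uprights and press it until it locks

## Robot

A 7-joint arm with a two-finger parallel gripper is mounted at the origin on the work surface. World frame = base frame: x ahead of the robot, y to its left, z up, the work surface at z = 0. Lengths are in m, angles in rad, forces in N, time in s.
With the tool pointing down it reaches from about 0.4 to 0.85 m from the base axis. Payload 10.4 kg.
Tool frame: the origin (TCP) lies midway between the tips of the shut fingers; the grasp point (between the pads) lies 19 mm behind it (r.grasp_offset is the distance from the TCP to the grasp point, in m); x points along the fingers, y is the direction in which the jaws open and shut, and the axes are right-handed (so a half turn about x gives the same grasp; the last joint's range is limited). The gripper opens to 87 mm and grips with 3 to 60 N. Pads are 19 mm wide; open, the fingers measure 117 mm over their backs; the gripper's body (75 mm by 190 mm) begins 51 mm behind the grasp point.
Start: joints at [-1.16, 0.332, -0.065, 1.46, 0.022, 1.35, -0.088], TCP at [0.263, 0.567, 0.223] pointing down, gripper open.
Joint ranges: [-2.6, 2.6], [-0.5, 2.12], [-1.47, 1.34], [0.16, 2.42], [-1.27, 4.41], [0.06, 2.06], [-2.6, 2.6]. Speed limits (rad/s): [2.22, 2.22, 2.79, 2.79, 3.14, 3.14, 3.14].

## Interface

Orientations are given as a unit quaternion [x, y, z, w].
In Python, from bench import r, vision, close_job gives the robot as it stands. The module is installed in compiled form; this text tells all that it offers.
- The arm moves only by the shell command python3 -m pendant 'ROWS' [OPENING] [FORCE]. ROWS is text: rows parted by semicolons, each of 6 numbers parted by spaces: the shift along the tool's x, y, z in units of 0.25 m (1.0 is 0.25 m), then the turn, a rotation vector about the tool's x, y, z in units of 1.5 rad (1.0 is 1.5 rad). A call has 1 to 8 rows; each row is the pose to reach, as a shift and turn from the pose commanded when the call began, along the tool's axes at that moment; what a row does not reach only later rows make up. A row lasts 1/10 s, in which the tool goes at most 50 mm and 8.59 degrees, less where a joint would pass 70% of its speed; a pose out of reach is approached as far as the arm can. A call with a number of a shift or a turn outside -1 to 1 is refused whole. A call with a gripper value outside its range is refused whole. OPENING is the gripper command: -1 is shut, 1 is fully open, values between are in proportion, set as the call begins (- or left out, the last holds). The fingers move at their own pace and stop on an object; FORCE is the grip in N (left out, the last holds). Time passes only in rows, so rows that repeat a pose let the fingers close. It gives the time, the measured TCP pose, the force and the opening at its end, in the units of the state.
- r.read_state(): the state, without advancing time (a new reading comes with each control period).
- vision.camera(name): name is "side" or "top"; returns (picture, depth): 480x640x3 uint8, blue, green, red; 480x640 float32, m along the optical axis (not along the pixel's ray), 0 where there is no reading.
- vision.get_calibration(name): a dict with "camera_matrix" (3x3 intrinsics, pixels), "rvec" (rotation vector, rad) and "tvec" (3), from world to camera coordinates, as OpenCV has them. Camera axes: x right, y down, z forward; pixel columns grow to the right and rows downward; lengths in m; the calibration is good to about 2 mm. A picture is of the moment at which its call begins. get_calibration takes no time and is no camera call.
- close_job(): hands the job in, once; it reports no verdict.
The state is a dict: "time": time; "joint_positions": joint angles; "joint_vel": joint speeds; "joint_torque": joint torques, N m; "ee_pos": TCP position; "eef_rot": TCP orientation; "ft_force": force on the tool from outside, world axes, zero at the start; "torque": the same for the moment, N m; "width": finger opening in m.
Only numpy, scipy, OpenCV 4.12 (cv2) and the standard library are available. Lean on these libraries where they do the work, as an engineer would, in place of code of your own. Each camera call takes 0.05 s, during which the arm holds its last target. There are 200 camera calls.

## Task

At the card packing table, hang the blue card tray (the one with two steel claws on its back) on the short steel display stand: hook one claw into the slot of each upright, then press the tray down until it is fully home and the orange spring catch has snapped out over its tab, and let go. Do not drop the tray, and leave the yellow card holder where it is.

Things in the scene. Friction and masses are not known exactly. Their poses are not given: they have to be found in the camera images.
- holder: Blue tray, 0.21-0.35 kg, 75x120 mm, back plate 86 high. Grip rib in its middle: 14 thick (y), x=-26 to 14, top z=130; pinch it from above, along y, above z=90. At the back (+x; plate face x=18) two downturned claws at y=+-42, 10 wide, neck underside z=70, tip z=19, gap to plate 12 at neck, 30 at tip; between them a tab 24 wide, z=61-69, 12 long. Origin: underside, below the rib; x to claws, z up.
- stand: Fixed slick-coated stand: two uprights 46 wide, 6 thick, at y=+-42 mm, tops at z=192, each with a slot open at the top, 34 wide narrowing to 16, bottom z=160. Origin: on the table, between the uprights' fronts; x to the back. Locked, the tray's axes match the stand's, its origin at x=-18, y=0, z=90. Let go, it sags 6 deg. Lower it straight there from z=200, claws behind the uprights, +-8 mm at entry.
- catch (a joint): Orange spring catch, 30 mm wide, behind and between the uprights, nose to the front, 162 mm above the table. Metres: 0 = fully out (rest), 0.016 = pushed back. The tray's tab meets its ramp with the tray about 15 mm too high; pressing down on the rib (held or from above) with 8-15 N pushes it back some 5 mm, then it snaps out to 0 over the tab. The tray's weight alone is not enough.
- card_holder: Bystander: yellow card holder, the same tray and rib as the blue one but with no claws, and white cards standing in it. Origin: centre of its underside below the rib. It stays on the table.
Things that resemble listed ones, but are neither listed nor needed, are in the scene too. There is more than one size of the stand; the job needs the middle-sized. Of the things that look like the holder, the larger one is meant.

How it is judged:
At the end, for the whole second after the job is handed in: The blue tray hangs at rest on the stand: its origin within 10 mm (across and in depth) of its locked place and less than 6 mm above it, level and square to the stand within 10 degrees, the catch fully out (under 2 mm) over its tab, the yellow holder within 30 mm of where it stood (z of holder in the frame of stand between 0.082 and 0.096 m and x of holder in the frame of stand between -0.028 and -0.008 m and y of holder in the frame of stand between -0.01 and 0.01 m and angle between holder's own z axis and vertical below 0.17 rad and angle between the y axis of holder and the y axis of stand, either way round below 0.17 rad and value of joint catch below 0.002 m and linear speed of holder below 0.02 m/s and distance of card_holder from where it was at the start of the episode below 0.03 m); the robot touches nothing.
It fails at once if the blue tray is dropped (moves faster than 0.6 m/s untouched by the fingers) (linear speed of holder above 0.6 m/s and contact force between the fingers and holder below 0.1 N).
It fails at once if the yellow card holder is moved more than 30 mm (distance of card_holder from where it was at the start of the episode above 0.03 m).
It also fails if it takes over 42 s, if anything falls off the work surface, if the arm or the gripper's body presses on something with over 40 N, if the wrist force passes 120 N, or if a joint passes its speed limit or range.

## Working session

There is one attempt and no reset: what is moved stays moved. The work goes in short steps, Python scripts to look and compute and a shell command to move; the robot and the scene stay as the last step left them, time stands still between calls to the robot, and variables do not carry over. Pictures are saved under pics/ and viewed, about 8 in all and at most 12, crops included, and the job is handed in when it is done.

```bash
mkdir -p pics
cat > h.py <<'E'
import numpy as np, cv2
from bench import r, vision
from scipy.spatial.transform import Rotation as R
def shot(n):
    im,d=vision.camera(n); c=vision.get_calibration(n)
    K=np.array(c["camera_matrix"]); Rm=cv2.Rodrigues(np.array(c["rvec"],float))[0]; t=np.array(c["tvec"],float).ravel()
    v,u=np.mgrid[:480,:640]
    P=np.stack([(u-K[0,2])/K[0,0]*d,(v-K[1,2])/K[1,1]*d,d],-1)
    W=(P-t)@Rm; W[d==0]=np.nan
    return im,d,W
E
python3 - <<'E'
from h import *
for n in("top","side"):
    im,d,W=shot(n); cv2.imwrite(f"pics/{n}0.png",im); np.savez(f"{n}0.npz",im=im,W=W)
s=r.read_state(); print(s["time"],s["ee_pos"],s["eef_rot"],s["ft_force"],r.grasp_offset)
E
```

```text
0.1 [0.26256765 0.56679337 0.2218294 ] [ 0.15171934  0.69061205 -0.15260862  0.69046857] [ 0.56493225 -0.51905599  0.69660522] 0.0187
```

View pics/top0.png

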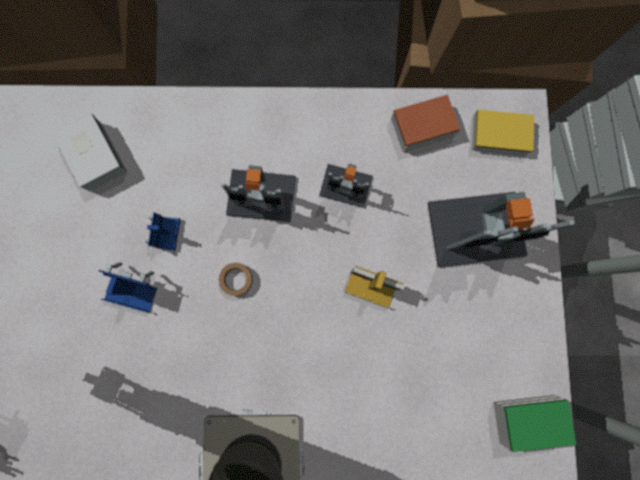

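View pics/side0.png

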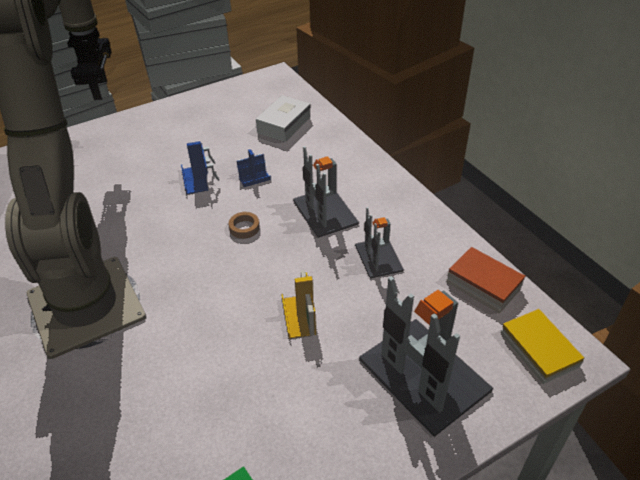

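Top: the larger blue tray with claws is at about (130,287), the middle stand at (260,195), the yellow holder at (370,287). The small tray (165,232) and the small and large stands are decoys. Next I measure the poses from the depth cloud.

Run:
```python
from h import *
A=[];C=[]
for n in("top","side"):
    z=np.load(n+"0.npz"); A.append(z["W"].reshape(-1,3));C.append(z["im"].reshape(-1,3))
    W=z["W"]
    for p in ([(287,130),(195,260),(287,370)] if n=="top" else [(175,195),(205,320),(310,303)]): print(n,p,W[p].round(3))
for k,n in enumerate(("top","side")):
    W,c=A[k],C[k].astype(int); ok=~np.isnan(W[:,0])
    blue=ok&(c[:,0]>c[:,2]+40)&(c[:,0]>c[:,1]+25)
    org=ok&(c[:,2]>180)&(c[:,0]<70)&(c[:,1]<130)
    for nm,m in(("blue",blue),("orange",org)):
        for lo,hi in((-.01,.02),(.02,.06),(.06,.095),(.095,.125),(.125,.15),(.15,.2)):
            q=W[m&(W[:,2]>lo)&(W[:,2]<=hi)]
            q=q[(q[:,0]<.9)&(q[:,0]>.2)]
            if len(q)>4: print(n,nm,lo,len(q),q.min(0).round(3),q.max(0).round(3))
# full crops
z=np.load("top0.npz")["im"];s=np.load("side0.npz")["im"]
a=cv2.resize(z[145:325,90:310],None,fx=1.82,fy=1.82*1.2,interpolation=cv2.INTER_CUBIC)
a=cv2.resize(z[150:320,90:310],(400*1,309),interpolation=cv2.INTER_CUBIC)
b=cv2.resize(s[120:245,170:370],(400*1,250),interpolation=cv2.INTER_CUBIC)
a=cv2.resize(a,(500,386));b=cv2.resize(b,(500,312))
```

```text
top (287, 130) [0.427 0.298 0.039]
top (195, 260) [ 0.646 -0.024  0.098]
top (287, 370) [ 0.426 -0.294  0.044]
side (175, 195) [0.415 0.303 0.023]
side (205, 320) [ 0.632 -0.053  0.071]
side (310, 303) [ 0.431 -0.314  0.036]
top blue -0.01 816 [ 0.368  0.193 -0.003] [0.607 0.373 0.02 ]
top blue 0.02 74 [0.371 0.194 0.02 ] [0.606 0.367 0.059]
top blue 0.06 166 [0.407 0.218 0.06 ] [0.595 0.35  0.095]
top blue 0.095 16 [0.407 0.217 0.095] [0.567 0.306 0.125]
top blue 0.125 105 [0.408 0.294 0.127] [0.447 0.315 0.134]
side blue -0.01 255 [ 0.369  0.194 -0.005] [0.623 0.399 0.019]
side blue 0.02 36 [0.367 0.192 0.02 ] [0.603 0.373 0.042]
side blue 0.06 45 [0.435 0.219 0.06 ] [0.594 0.322 0.095]
side blue 0.095 13 [0.444 0.217 0.095] [0.571 0.3   0.124]
side blue 0.125 38 [0.409 0.292 0.126] [0.446 0.317 0.135]
side orange 0.125 35 [ 0.688 -0.252  0.126] [ 0.707 -0.232  0.136]
side orange 0.15 59 [ 0.656 -0.036  0.174] [ 0.685 -0.     0.187]
```

```bash
cat > m.py <<'E'
from h import *
def cloud(names=("top","side"),load=True):
    A=[];C=[]
    for n in names:
        if load: z=np.load(n+"0.npz"); W,im=z["W"],z["im"]
        else: im,d,W=shot(n)
        A.append(W.reshape(-1,3));C.append(im.reshape(-1,3).astype(int))
    return A,C
E
python3 - <<'E'
from m import *
A,C=cloud()
def rect(n,q):
    if len(q)<4: return
    (c,s,a)=cv2.minAreaRect((q[:,:2]*1000).astype(np.float32)); print(n,len(q),"c",np.round(c,1),"s",np.round(s,1),"a",round(a,1),"z",np.median(q[:,2]).round(3), "med",np.median(q,0).round(4))
for k,n in enumerate(("top","side")):
    W,c=A[k],C[k]; ok=~np.isnan(W[:,0])
    blue=ok&(c[:,0]>c[:,2]+40)&(c[:,0]>c[:,1]+25)
    near=(np.abs(W[:,0]-.42)<.09)&(np.abs(W[:,1]-.305)<.09)&(W[:,0]<.52)
    B=blue&near
    rect(n+" rib",W[B&(W[:,2]>.125)])
    rect(n+" platetop",W[B&(W[:,2]>.08)&(W[:,2]<.092)])
    rect(n+" base",W[B&(W[:,2]<.02)&(W[:,1]<.36)])
    S=ok&(np.abs(W[:,0]-.65)<.09)&(np.abs(W[:,1]+.02)<.1)
    dark=c.max(1)<140
    for lo in(.1,.12,.14,.16,.18): 
        q=W[S&dark&(W[:,2]>lo)&(W[:,2]<lo+.02)]
        m=q[:,1]>-.02
        rect(n+f" up+ {lo}",q[m]);rect(n+f" up- {lo}",q[~m])
    rect(n+" standbase",W[S&dark&(W[:,2]>.004)&(W[:,2]<.03)])
    Y=ok&(c[:,2]>c[:,0]+60)&(c[:,1]>c[:,0]+40)&(np.abs(W[:,0]-.43)<.09)&(np.abs(W[:,1]+.3)<.09)
    rect(n+" yrib",W[Y&(W[:,2]>.125)])
t=np.load("top0.npz")["im"];s=np.load("side0.npz")["im"]
f=lambda i,w:cv2.resize(i,w,interpolation=cv2.INTER_CUBIC)
o=np.zeros((600,800,3),np.uint8)
o[:300,:400]=f(t[155:230,215:315],(400,300));o[:300,400:]=f(t[250:325,90:190],(400,300))
o[300:,:400]=f(s[140:245,280:420][:,:140],(400,300));o[300:,400:]=f(s[130:205,165:265],(400,300))
cv2.imwrite("pics/crop0.png",o)
E
```

```text
top rib 105 c [427.4 304.8] s [14.1 39.6] a 72.7 z 0.13 med [0.4285 0.3048 0.1302]
top platetop 84 c [428.4 302.2] s [111.1  44. ] a 74.4 z 0.086 med [0.4466 0.2979 0.0864]
top base 466 c [407.7 303.8] s [107.1  55. ] a 74.2 z 0.006 med [0.3932 0.2962 0.0056]
top up+ 0.1 60 c [637.6  16.9] s [14.7 68. ] a 4.5 z 0.105 med [0.6353 0.0092 0.1049]
top up- 0.1 52 c [647.3 -40.8] s [77.8 41.1] a 36.1 z 0.11 med [ 0.6252 -0.0481  0.1099]
top up+ 0.12 87 c [636.4  27.1] s [11.  44.1] a 0.6 z 0.131 med [0.6363 0.0277 0.1309]
top up- 0.12 101 c [648.7 -43.3] s [77.9 38.2] a 38.0 z 0.131 med [ 0.6284 -0.0529  0.131 ]
top up+ 0.14 48 c [641.1  28.2] s [46.2  5.4] a 86.6 z 0.149 med [0.6397 0.0275 0.1489]
top up- 0.14 59 c [650.3 -42. ] s [77.4 35.7] a 35.8 z 0.152 med [ 0.6324 -0.053   0.1522]
top up+ 0.16 157 c [666.2  15.3] s [58.2 69.7] a 0.1 z 0.171 med [ 0.6455 -0.0045  0.1707]
top up- 0.16 124 c [652.5 -37.7] s [85.4 41.3] a 37.8 z 0.17 med [ 0.6448 -0.0309  0.1703]
top up+ 0.18 51 c [644.   15.2] s [16.1 71.6] a 9.8 z 0.185 med [0.6429 0.0103 0.1851]
top up- 0.18 52 c [644.3 -44.7] s [67.
[... 882 characters left out ...]
4   9.7] s [30.7 80.6] a 32.6 z 0.149 med [0.6424 0.0215 0.1487]
side up- 0.14 89 c [652.6 -42.2] s [81.5 36.1] a 37.5 z 0.15 med [ 0.6358 -0.0412  0.1503]
side up+ 0.16 80 c [655.8   2.6] s [47.9 85. ] a 41.5 z 0.17 med [0.6444 0.0071 0.1703]
side up- 0.16 135 c [655.3 -40.7] s [85.6 34.6] a 36.0 z 0.169 med [ 0.6579 -0.033   0.1686]
side up+ 0.18 24 c [644.2  17.3] s [13. 73.] a 7.0 z 0.184 med [0.6427 0.0128 0.1838]
side up- 0.18 38 c [644.7 -45.6] s [75.6 34.2] a 44.9 z 0.185 med [ 0.6357 -0.0407  0.1849]
side standbase 1483 c [664.9 -29. ] s [195.1 132.1] a 81.7 z 0.011 med [ 0.6574 -0.0415  0.0106]
side yrib 85 c [ 440.  -306.6] s [17.7 39.1] a 71.9 z 0.13 med [ 0.4396 -0.3065  0.1301]
```

View pics/crop0.png

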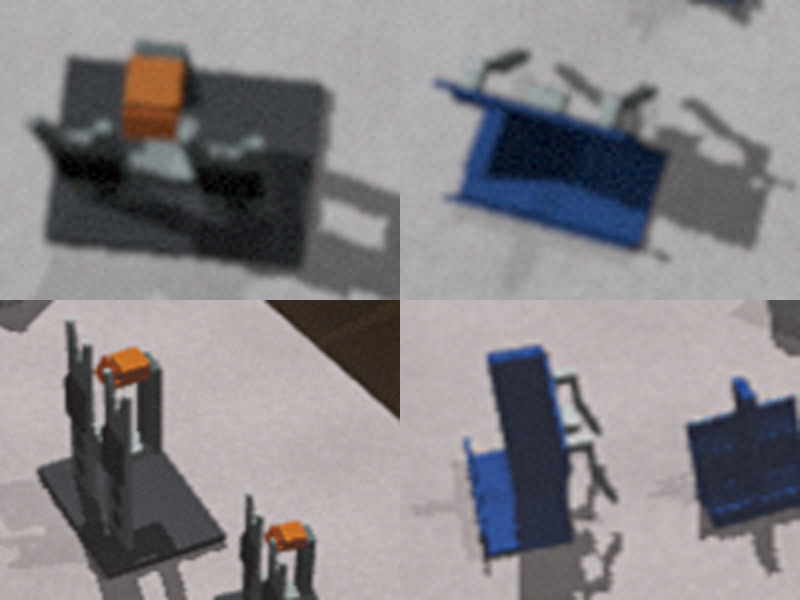

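The crop confirms the stand: two slotted uprights, with the orange catch behind them on the +x side. The tray's claws also face roughly +x, at a yaw of about -16°. I'll now fit the upright boxes and the tray model.

```bash
cat >> m.py <<'E'
from scipy.optimize import least_squares
def boxd(q,lo,hi): # distance to box surface-ish (2D), interior counts slightly
    d=np.maximum(np.maximum(lo-q,q-hi),0); return np.linalg.norm(d,axis=1)
def loc(p,Q):
    c,s=np.cos(p[2]),np.sin(p[2]); D=Q[:,:2]-p[:2]; return np.c_[D[:,0]*c+D[:,1]*s,-D[:,0]*s+D[:,1]*c]
def dual(D,lo,hi): # signed distance to rectangle
    c=(lo+hi)/2;h=(hi-lo)/2; a=np.abs(D-c)-h
    return np.where((a>0).any(1),np.linalg.norm(np.maximum(a,0),axis=1),a.max(1))
def fitboxes(Q,p0,boxes,rng=.012):
    p=np.array(p0)
    for _ in range(5):
        f=lambda p,Q=Q: np.min([np.abs(dual(loc(p,Q),*map(np.array,b))) for b in boxes],0)
        q=Q[f(p,Q)<rng]
        p=least_squares(lambda x:f(x,q)*1e3,p,loss="soft_l1",x_scale=[.005,.005,.05]).x
    return p,len(q),np.median(f(p,q))
E
python3 - <<'E'
from m import *
A,C=cloud()
UP=[((0,.019),(.006,.065)),((0,-.065),(.006,-.019))]
for sel in((0,),(1,),(0,1)):
    W=np.concatenate([A[k] for k in sel]);c=np.concatenate([C[k] for k in sel])
    dark=(c.max(1)<150)&(np.abs(W[:,0]-.65)<.09)&(np.abs(W[:,1]+.02)<.1)
    Q=W[dark&(W[:,2]>.025)&(W[:,2]<.155)]
    for y0 in(-.13,-.05): 
        p,n,e=fitboxes(Q,(.637,-.01,y0),UP); print("stand",sel,p.round(4),np.degrees(p[2]).round(2),n,e.round(4))
    B=W[(W[:,2]>.005)&(W[:,2]<.014)&(c.max(1)<110)&(np.abs(W[:,0]-.66)<.075)&(np.abs(W[:,1]+.03)<.1)]
    print(" base",cv2.minAreaRect((B[:,:2]*1000).astype(np.float32)))
    org=W[(c[:,2]>150)&(c[:,0]<80)&(c[:,1]<140)&(W[:,2]>.15)&(W[:,0]<.72)&(np.abs(W[:,1]+.02)<.05)]
    if len(org)>5: print(" orange",cv2.minAreaRect((org[:,:2]*1000).astype(np.float32)),org[:,2].min(),org[:,2].max())
    blue=(c[:,0]>c[:,2]+40)&(c[:,0]>c[:,1]+25)&(np.abs(W[:,0]-.42)<.08)&(np.abs(W[:,1]-.305)<.08)
    T=W[blue&(W[:,2]>.125)]
    p,n,e=fitboxes(T,(.4333,.303,-.28),[((-.026,-.007),(.014,.007))]); print(" rib fit->origin",p.round(4),np.degrees(p[2]).round(1),n,e.round(4), "mean",((T.min(0)+T.max(0))/2).round(4))
E
```

```text
stand (0,) [ 0.6292 -0.0132 -0.1035] -5.93 536 0.0007
stand (0,) [ 0.6292 -0.0132 -0.1035] -5.93 536 0.0007
 base ((663.5692749023438, -25.99156951904297), (188.538818359375, 130.18826293945312), 84.32579803466797)
 orange ((671.4955444335938, -15.977333068847656), (26.522201538085938, 25.051794052124023), 82.71260070800781) 0.1755336700895402 0.18465528738960857
 rib fit->origin [ 0.4325  0.3029 -0.3022] -17.3 105 0.0029 mean [0.4276 0.3044 0.1304]
stand (1,) [ 0.6317 -0.0145 -0.0997] -5.71 701 0.0012
stand (1,) [ 0.6317 -0.0145 -0.0997] -5.71 701 0.0012
 base ((666.2615966796875, -30.898605346679688), (194.23245239257812, 125.31272888183594), 84.72794342041016)
 orange ((667.8552856445312, -17.436229705810547), (34.73598098754883, 32.02660369873047), 79.54830169677734) 0.17216315771853927 0.1865612781473394
 rib fit->origin [ 0.4324  0.3055 -0.3072] -17.6 38 0.0022 mean [0.4276 0.3046 0.1305]
stand (0, 1) [ 0.6304 -0.0151 -0.1001] -5.73 1239 0.0016
stand (0, 1) [ 0.6304 -0.0151 -0.1001] -5.73 1239 0.0016
 base ((663.3795776367188, -29.852859497070312), (195.8273162841797, 131.2294921875), 84.70515441894531)
 orange ((667.8552856445312, -17.436229705810547), (34.73598098754883, 32.02660369873047), 79.54830169677734) 0.17216315771853927 0.1865612781473394
 rib fit->origin [ 0.4329  0.3034 -0.2728] -15.6 143 0.0028 mean [0.4276 0.3046 0.1305]
```

Run:
```python
from m import *
A,C=cloud()
p=np.array([.630,-.0135,-.101])
for k in(0,1):
    W,c=A[k],C[k]
    L=loc(p,W)
    for lo in np.arange(.02,.2,.02):
        for s in(1,-1):
            m=(c.max(1)<150)&(W[:,2]>lo)&(W[:,2]<lo+.02)&(L[:,1]*s>.012)&(L[:,1]*s<.075)&(np.abs(L[:,0])<.03)
            q=L[m]
            if len(q)>5: print(k,round(lo,2),s,len(q),"x pct",(np.percentile(q[:,0],[5,25,50,75,95])*1e3).round(1),"y",(np.percentile(q[:,1],[2,10,50,90,98])*1e3).round(1))
```

```text
0 0.02 1 32 x pct [4.3 4.9 5.3 5.7 7.4] y [19.8 20.4 42.2 61.6 64.6]
0 0.02 -1 31 x pct [4.3 4.8 5.2 5.6 7.8] y [-64.4 -60.2 -42.1 -24.2 -20.4]
0 0.04 1 28 x pct [4.7 5.2 5.4 5.6 6.2] y [19.9 22.2 38.9 58.  64.6]
0 0.04 -1 29 x pct [4.3 4.6 5.  5.3 5.7] y [-63.3 -59.4 -44.  -22.4 -19.2]
0 0.06 1 10 x pct [ 4.7  5.2  5.4  5.6 17.3] y [13.9 14.2 20.7 27.  40.1]
0 0.06 -1 14 x pct [4.2 4.6 5.1 6.2 9. ] y [-64.4 -64.3 -55.5 -13.9 -12.8]
0 0.08 1 34 x pct [-1.9 -1.2  4.8  8.5 22.5] y [12.6 13.3 22.  51.1 59.2]
0 0.08 -1 21 x pct [-2.  -1.4  4.9  5.4  6.9] y [-63.1 -61.1 -37.5 -14.6 -12.5]
0 0.1 1 47 x pct [-2.1 -1.7 -1.1  5.6 12. ] y [14.3 17.6 27.  54.8 59.5]
0 0.1 -1 41 x pct [-2.6 -2.  -1.5 -1.2  7.3] y [-64.3 -61.5 -41.7 -22.5 -14.2]
0 0.12 1 87 x pct [-1.6 -0.6  1.7  4.3  5.9] y [19.9 25.5 41.9 58.6 61.5]
0 0.12 -1 88 x pct [-2.  -0.5  2.   4.3  5.5] y [-63.1 -58.6 -42.2 -25.6 -20.8]
0 0.14 1 48 x pct [4.9 5.2 5.5 5.7 7.7] y [19.9 21.1 41.8 60.8 64.4]
0 0.14 -1 52 x pct [4.6 5.1 5.5 6.  9.9] y [-64.  -61.3 -40.4 -24.8 -20. ]
0 0.16 1 76 x pct [ 5.3  5.8  7.4 10.9 23.6] y [12.4 13.3 3
[... 927 characters left out ...]
54.5 62. ]
1 0.1 -1 59 x pct [-1.   0.6  2.   6.2 12.6] y [-65.3 -63.1 -57.7 -31.7 -25. ]
1 0.12 1 74 x pct [-0.1  1.8  5.1  8.  11.5] y [19.7 21.9 35.7 57.5 61.4]
1 0.12 -1 86 x pct [-0.7  1.7  5.6  7.7 10.6] y [-66.5 -63.2 -50.7 -28.1 -21.5]
1 0.14 1 55 x pct [ 5.7  7.   8.   9.3 12.2] y [18.9 21.4 39.4 60.8 66.2]
1 0.14 -1 53 x pct [4.8 6.6 7.8 8.9 9.8] y [-65.7 -64.5 -42.3 -22.8 -18.5]
1 0.16 1 61 x pct [ 6.8  8.1  8.9 11.8 18.2] y [12.9 14.5 31.9 58.2 64.2]
1 0.16 -1 60 x pct [ 6.1  7.2  8.8 10.7 23.4] y [-63.9 -62.6 -34.4 -18.3 -12.2]
1 0.18 1 28 x pct [ 6.   7.1  8.6 10.8 11.6] y [18.5 20.3 39.7 62.9 67.7]
1 0.18 -1 32 x pct [ 5.6  7.   7.9 10.4 16.4] y [-68.1 -64.6 -30.7 -17.  -13.9]
```

Run:
```python
from m import *
A,C=cloud()
p=np.array([.630,-.0135,-.101]); tr=np.array([.433,.3035,-.285])
for k in(0,1):
    W,c=A[k],C[k]
    L=loc(p,W); m=(np.abs(L[:,1])<.017)&(L[:,0]>-.01)&(L[:,0]<.07)&(W[:,2]>.06)
    q=np.c_[L[m],W[m,2]]*1e3; cc=c[m]; o=np.argsort(q[:,0]);
    print(k,"catch profile x,y,z,BGR")
    for i in o[::max(1,len(o)//45)]: print(q[i].round(1),cc[i])
    L=loc(tr,W); 
    m=(np.abs(L[:,1])<.06)&(L[:,0]>.016)&(L[:,0]<.075)&(W[:,2]>.02)&(W[:,2]<.1)&(c[:,0]<c[:,2]+40)
    q=np.c_[L[m],W[m,2]]*1e3
    print(k,"claws",len(q)); 
    o=np.argsort(q[:,0])
    for i in o[::max(1,len(o)//40)]: print(q[i].round(1),end=" ")
    print()
```

```text
0 catch profile x,y,z,BGR
[ 4.3 -7.8 96.2] [64 65 57]
[ 5.1  1.5 78.3] [49 42 45]
[  5.4 -12.6  72.4] [57 58 54]
[ 5.8 -5.8 78.5] [54 54 45]
[ 7.6  7.1 96.9] [82 80 74]
[  9.3   6.9 100.1] [107 108  98]
[ 11.   15.3 165.7] [51 57 76]
[11.6 -7.  96.8] [154 153 145]
[ 12.5  -7.6 169. ] [ 52  71 103]
[ 13.2  -9.6 167.2] [ 53  67 101]
[ 14.  -11.8  98.9] [137 136 126]
[ 15.4  -7.1 101.5] [156 154 145]
[ 16.1  -7.6 173.1] [20 48 97]
[ 17.   14.3 178.5] [37 53 96]
[ 18.1  -9.9 175.2] [ 30  57 100]
[ 19.4 -10.1 179. ] [ 24  59 106]
[ 20.9 -12.6 182.6] [ 32  63 117]
[ 22.5  -3.4 181.9] [ 34  69 128]
[ 23.9  12.9 178.8] [ 34  64 123]
[25.8  3.2 85.6] [140 140 129]
[ 26.7   9.8 170.2] [ 33  68 128]
[27.4 -3.6 82. ] [126 128 118]
[ 28.7  -6.6 177.5] [ 47  89 144]
[ 29.8  -2.3 180. ] [ 52  99 164]
[ 31.4   4.6 180. ] [ 54 104 173]
[ 33.6 -14.4 171.1] [32 47 83]
[ 35.4 -14.4 172.9] [27 47 89]
[ 37.4   0.3 184.7] [ 50 101 172]
[ 39.1  -3.5 180.2] [ 47 100 169]
[40.6 -4.4 80.7] [138 136 129]
[ 42.2  -7.5 179.1] [ 53 103 172]
[43.4 -9.1 81.3] [138 135 125]
[ 45.    6.2 180.5] [ 52 103 174]
[ 46.3  -
[... 2786 characters left out ...]
.2] [ 20.3 -57.5  83.4] [ 21.1 -11.9  70.9] [ 22.  -39.3  80.2] [22.7 40.5 79.9] [ 23.4 -10.7  66. ] [24.5 41.  71.9] [25.1  1.5 67.6] [ 26.1 -39.7  68.9] [26.7 10.5 71.6] [27.4 40.2 71.9] [28.4 40.5 78.7] [29.1 10.2 67.7] [29.6 -7.  65.7] [ 30.4 -34.8  75.1] [31.2 -2.7 73. ] [ 31.8 -14.9  67.4] [ 32.  -45.9  75.9] [32.9 37.8 50.7] [33.3 31.5 58.8] [33.9 37.4 58.1] [34.5 40.5 59.4] [ 34.9 -40.6  71.3] [35.3 45.7 81. ] [35.8 38.6 49.5] [ 36.1 -41.2  38.9] [ 36.6 -39.1  40.8] [37.  41.2 76.6] [ 37.6 -45.5  74.4] [ 38.  -47.   79.1] [ 38.5 -43.8  58.5] [39.3 40.4 51.2] [40.1 36.7 39. ] [41.3 45.1 40.1] [42.  34.9 32.5] [ 43.1 -43.8  28.3] [ 44.  -44.4  36. ] [45.6 40.8 31.2] [ 48.4 -41.2  21.4]
```

The catch nose tip is about 6 mm behind the uprights' front faces, which fits the given tab overlap. That puts the stand origin (front faces) at about (0.6355, -0.014), yaw -5.8°. The heights and sizes match the data sheet. Now I'll work out the move to above the rib.

```bash
cat > go.py <<'E'
# python3 go.py x y z yaw_deg : row for TCP target, tool down, tool y along +-(tray y at yaw)
import sys; from h import *
x,y,z,yaw=map(float,sys.argv[1:5]); s=r.read_state()
R0=R.from_quat(s["eef_rot"]); a=np.radians(yaw)
best=None
for sg in(1,-1):
    yy=sg*np.array([-np.sin(a),np.cos(a),0]); xx=np.array([0,0,-1.]); M=R.from_matrix(np.c_[xx,yy,np.cross(xx,yy)])
    v=(R0.inv()*M).as_rotvec()
    if best is None or np.linalg.norm(v)<np.linalg.norm(best): best=v
d=R0.inv().apply(np.array([x,y,z])-s["ee_pos"])
print("t",s["time"],"pos",s["ee_pos"].round(4),"F",np.round(s["ft_force"],1),"w",round(float(s["width"]),4),"tool y",R0.as_matrix()[:,1].round(3))
print("row",np.r_[d/.25,best/1.5].round(3))
E
python3 go.py .4275 .3045 .18 -16.5
python3 - <<'E'
from m import *
A,C=cloud(); tr=np.array([.4330,.3032,-.288])
W,c=A[0],C[0];L=loc(tr,W);m=(c[:,0]>c[:,2]+30)&(c[:,0]>c[:,1]+20)&(np.abs(L[:,1])<.06)&(L[:,0]>.005)&(L[:,0]<.03)
for lo in range(0,100,10):
    q=L[m&(W[:,2]*1e3>lo)&(W[:,2]*1e3<=lo+10)]*1e3
    if len(q): print(lo,len(q),np.percentile(q[:,0],[5,50,95]).round(1),np.percentile(q[:,1],[0,50,100]).round(0))
E
```

```text
t 0.1 pos [0.2626 0.5668 0.2218] F [ 0.6 -0.5  0.7] w 0.087 tool y [ 0.42   0.907 -0.001]
row [ 1.68e-01 -6.75e-01  1.04e+00 -9.70e-02 -0.00e+00  1.00e-03]
0 2 [ 6.  10.2 14.5] [-53. -38. -22.]
10 1 [6.8 6.8 6.8] [-59. -59. -59.]
50 30 [ 6.8  9.4 11.5] [-60. -35.  44.]
60 29 [10.1 11.8 13.6] [-60. -15.  58.]
70 8 [10.3 17.8 18.5] [-46.  -6.  43.]
80 87 [13.9 16.2 18.1] [-60.  -3.  58.]
90 7 [11.4 14.  17. ] [-16.  -5.  34.]
```

The lower back of the tray is recessed (x≈9 below z≈60), so it clears the stand's front pads and the geometry is consistent. Moving above the rib.

```bash
python3 -m pendant '0.16 -0.6 0.92 -0.097 0 0;0.16 -0.6 0.92 -0.097 0 0;0.16 -0.6 0.92 -0.097 0 0;0.16 -0.6 0.92 -0.097 0 0;0.16 -0.6 0.92 -0.097 0 0;0.16 -0.6 0.92 -0.097 0 0;0.16 -0.6 0.92 -0.097 0 0;0.16 -0.6 0.92 -0.097 0 0' 1 30; python3 go.py .4275 .3045 .165 -16.5
```

```text
time: 0.9
ee_pos: [0.4083, 0.3341, 0.1824]
eef_rot: [0.102, 0.7, -0.102, 0.7]
ft_force: [-0.4, -0.0, 0.3]
width: 0.0868
t 0.9 pos [0.4083 0.3341 0.1824] F [-0.4 -0.   0.3] w 0.0868 tool y [ 0.285  0.958 -0.   ]
row [ 0.07  -0.092  0.107 -0.001 -0.     0.   ]
```

```bash
python3 -m pendant '0.07 -0.092 0.107 0 0 0;0.07 -0.092 0.107 0 0 0;0.07 -0.092 0.107 0 0 0;0.07 -0.092 0.107 0 0 0'; python3 go.py .4275 .3045 .096 -16.5
```

```text
time: 1.3
ee_pos: [0.4267, 0.3064, 0.1653]
eef_rot: [0.101, 0.7, -0.101, 0.7]
ft_force: [0.1, 0.5, -0.2]
width: 0.0875
t 1.3 pos [0.4267 0.3064 0.1653] F [ 0.1  0.5 -0.2] w 0.0875 tool y [0.282 0.959 0.001]
row [ 0.277 -0.006  0.005  0.001 -0.    -0.001]
```

```bash
python3 -m pendant '0.1 -0.006 0.005 0 0 0;0.2 -0.006 0.005 0 0 0;0.277 -0.006 0.005 0 0 0;0.277 -0.006 0.005 0 0 0;0.277 -0.006 0.005 0 0 0'; python3 -m pendant '0 0 0 0 0 0;0 0 0 0 0 0;0 0 0 0 0 0;0 0 0 0 0 0;0 0 0 0 0 0;0 0 0 0 0 0;0 0 0 0 0 0;0 0 0 0 0 0' -1 30
```

```text
time: 1.8
ee_pos: [0.4279, 0.304, 0.0965]
eef_rot: [0.101, 0.7, -0.101, 0.7]
ft_force: [0.3, 0.1, 0.0]
width: 0.0871
time: 2.6
ee_pos: [0.4282, 0.3029, 0.0958]
eef_rot: [0.102, 0.7, -0.102, 0.7]
ft_force: [-0.1, -0.1, 0.1]
width: 0.031
```

```bash
python3 go.py .4275 .3045 .096 -16.5
```

```text
t 2.6 pos [0.4282 0.3029 0.0958] F [-0.1 -0.1  0.1] w 0.031 tool y [0.284 0.959 0.   ]
row [-0.001  0.005 -0.004 -0.    -0.    -0.   ]
```

Fingers are still closing. I'll wait, with a firmer grip to resist tilt, then lift.

```bash
python3 -m pendant '0 0 0 0 0 0;0 0 0 0 0 0;0 0 0 0 0 0;0 0 0 0 0 0;0 0 0 0 0 0;0 0 0 0 0 0' -1 45;  python3 -m pendant '-0.05 0 0 0 0 0;-0.15 0 0 0 0 0;-0.3 0 0 0 0 0;-0.45 0 0 0 0 0;-0.6 0 0 0 0 0;-0.75 0 0 0 0 0;-0.9 0 0 0 0 0;-0.9 0 0 0 0 0'; python3 go.py .4275 .3045 .325 -5.8
```

```text
time: 3.2
ee_pos: [0.4281, 0.3027, 0.0956]
eef_rot: [0.101, 0.7, -0.102, 0.7]
ft_force: [-0.4, -0.5, -2.5]
width: 0.0138
time: 4.0
ee_pos: [0.4296, 0.3038, 0.3273]
eef_rot: [0.104, 0.698, -0.099, 0.702]
ft_force: [0.7, -0.5, -2.1]
width: 0.0133
t 4.0 pos [0.4296 0.3038 0.3273] F [ 0.7 -0.5 -2.1] w 0.0133 tool y [0.285 0.959 0.008]
row [ 0.009  0.    -0.009 -0.125  0.004 -0.005]
```

```bash
python3 go.py .52 .145 .325 -11; python3 go.py .613 -.0118 .322 -5.8
```

```text
t 4.0 pos [0.4296 0.3038 0.3273] F [ 0.7 -0.5 -2.1] w 0.0133 tool y [0.285 0.959 0.008]
row [ 0.008 -0.506  0.527 -0.064  0.003 -0.005]
t 4.0 pos [0.4296 0.3038 0.3273] F [ 0.7 -0.5 -2.1] w 0.0133 tool y [0.285 0.959 0.008]
row [ 0.018 -1.002  1.062 -0.125  0.004 -0.005]
```

```bash
python3 -m pendant '0.01 -0.08 0.08 -0.01 0.003 -0.004;0.01 -0.2 0.21 -0.03 0.003 -0.004;0.01 -0.33 0.35 -0.05 0.003 -0.004;0.01 -0.46 0.49 -0.07 0.003 -0.004;0.01 -0.59 0.63 -0.09 0.003 -0.004;0.01 -0.7 0.75 -0.11 0.003 -0.004;0.01 -0.78 0.83 -0.125 0.004 -0.005;0.01 -0.8 0.85 -0.125 0.004 -0.005'; python3 go.py .613 -.0118 .322 -5.8
```

```text
time: 4.8
ee_pos: [0.5758, 0.0464, 0.3181]
eef_rot: [0.034, 0.709, -0.04, 0.704]
ft_force: [0.3, 0.5, -1.4]
width: 0.0138
t 4.8 pos [0.5758 0.0464 0.3181] F [ 0.3  0.5 -1.4] w 0.0138 tool y [ 0.105  0.994 -0.009]
row [-0.015 -0.216  0.173 -0.003 -0.005  0.006]
```

```bash
python3 -m pendant '-0.015 -0.07 0.06 0 0 0;-0.015 -0.16 0.13 0 0 0;-0.015 -0.216 0.173 0 0 0;-0.015 -0.216 0.173 0 0 0;-0.015 -0.216 0.173 0 0 0;-0.015 -0.216 0.173 0 0 0'; python3 go.py .613 -.0118 .322 -5.8
python3 - <<'E'
from h import *
for n in("top","side"):
    im,d,W=shot(n); np.savez(f"{n}1.npz",im=im,W=W)
    c=np.array([.63,-.013,.2]);e=((W-c)**2).sum(-1); i=np.nanargmin(e); v,u=divmod(i,640); print(n,u,v)
    v0=min(max(v-75,0),330);u0=min(max(u-100,0),440)
    o=cv2.resize(im[v0:v0+150,u0:u0+200],(400,300),interpolation=cv2.INTER_CUBIC); 
    O=o if n=="top" else np.hstack([O,o])
cv2.imwrite("pics/c1.png",O)
E
```

```text
time: 5.4
ee_pos: [0.6123, -0.0058, 0.3221]
eef_rot: [0.033, 0.709, -0.037, 0.704]
ft_force: [-0.5, -0.6, -2.3]
width: 0.0136
t 5.4 pos [ 0.6123 -0.0058  0.3221] F [-0.5 -0.6 -2.3] w 0.0136 tool y [ 0.099  0.995 -0.006]
row [ 0.    -0.024  0.005  0.001 -0.005  0.004]
top 254 193
side 316 165
```

View pics/c1.png

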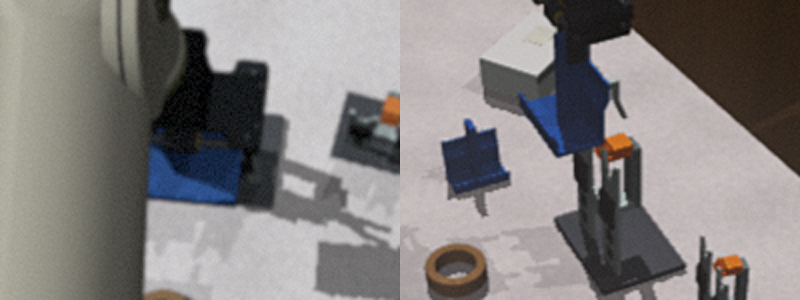

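Top is occluded by the arm. The side view shows the tray held above the stand, with its claw at crop (620,105) over the uprights. I'll check for in-hand slip by registering the tray cloud before and after the lift.

Run:
```python
from m import *
from scipy.spatial import cKDTree
z0=np.load("side0.npz");z1=np.load("side1.npz");s=r.read_state()
W0=z0["W"].reshape(-1,3);c0=z0["im"].reshape(-1,3).astype(int);W1=z1["W"].reshape(-1,3);c1=z1["im"].reshape(-1,3).astype(int)
bl=lambda c:(c[:,0]>c[:,2]+25)&(c[:,0]>c[:,1]+15)
tr=np.array([.433,.3032,-.288]);L=np.c_[loc(tr,W0),W0[:,2]]
m0=(np.abs(L[:,1])<.075)&(L[:,0]>-.065)&(L[:,0]<.06)&(L[:,2]>.012)&(L[:,2]<.086)&(bl(c0)|(L[:,0]>.02)); T0=L[m0]
# tray pose expected now
tcp=s["ee_pos"]; yaw=np.arctan2(-.099,.995); off=np.array([.0046,.0017])
o=np.r_[tcp[:2]+[np.cos(yaw)*off[0]-np.sin(yaw)*off[1],np.sin(yaw)*off[0]+np.cos(yaw)*off[1]],tcp[2]-.0956]
L1=np.c_[loc(np.r_[o[:2],yaw],W1),W1[:,2]-o[2]]
m1=(np.abs(L1[:,1])<.075)&(L1[:,0]>-.065)&(L1[:,0]<.06)&(L1[:,2]>-.01)&(L1[:,2]<.095)&(bl(c1)|(L1[:,0]>.022)&(L1[:,2]>.01)); T1=L1[m1]
print("expected origin",o.round(4),"n",len(T0),len(T1))
k=cKDTree(T1)
def f(x): return k.query(R.from_rotvec(x[3:]).apply(T0)+x[:3],distance_upper_bound=.02)[0].clip(0,.02)*1e3
x=least_squares(f,np.zeros(6),loss="soft_l1",x_scale=[.005]*3+[.05]*3,diff_step=1e-2).x
best=min((least_squares(f,np.r_[d,g],loss="soft_l1",x_scale=[.005]*3+[.05]*3,diff_step=1e-3) for d in([0,0,0],[.005,0,0],[-.005,0,.005],[0,.004,-.004]) for g in([0,0,0],[0,.06,0],[0,-.06,0])),key=lambda q:q.cost)
print("shift mm",(best.x[:3]*1e3).round(1),"rot deg",np.degrees(best.x[3:]).round(1),"res",np.median(f(best.x)).round(2),np.median(f(np.zeros(6))).round(2))
stand=np.array([.6355,-.0141,-.101]); g=o+0; 
print("tray in stand now (expected)",(loc(stand,o[None])*1e3).round(1))
```

```text
expected origin [ 0.6171 -0.0048  0.2266] n 223 601
shift mm [-0.5 -3.   3.7] rot deg [ 1.8  0.5 -3.4] res 3.93 5.09
tray in stand now (expected) [[-19.2   7.4]]
```

```bash
python3 -m pendant '0 -0.027 0.004 0.001 -0.005 0.004;0 -0.027 0.004 0.001 -0.005 0.004;0 -0.027 0.004 0.001 -0.005 0.004;0 -0.027 0.004 0.001 -0.005 0.004;0 -0.027 0.004 0.001 -0.005 0.004;0 -0.027 0.004 0.001 -0.005 0.004'; python3 go.py .6129 -.0126 .2956 -5.8
```

```text
time: 6.1
ee_pos: [0.613, -0.0139, 0.3221]
eef_rot: [0.036, 0.706, -0.036, 0.706]
ft_force: [-0.8, -0.3, -1.7]
width: 0.0136
t 6.1 pos [ 0.613  -0.0139  0.3221] F [-0.8 -0.3 -1.7] w 0.0136 tool y [ 0.102  0.995 -0.001]
row [ 0.106  0.005 -0.001 -0.001  0.     0.001]
```

```bash
python3 -m pendant '0.04 0.005 0 0 0 0;0.09 0.005 0 0 0 0;0.13 0.005 0 0 0 0;0.16 0.005 0 0 0 0;0.18 0.005 0 0 0 0;0.2 0.005 0 0 0 0;0.22 0.005 0 0 0 0;0.24 0.005 0 0 0 0'; python3 go.py .6129 -.0126 .22 -5.8
python3 - <<'E'
from h import *
im,d,W=shot("side"); np.savez("side2.npz",im=im,W=W)
cv2.imwrite("pics/c2.png",cv2.resize(im[90:240,240:400],(640,600),interpolation=cv2.INTER_CUBIC))
E
```

```text
time: 6.9
ee_pos: [0.6133, -0.013, 0.262]
eef_rot: [0.036, 0.706, -0.036, 0.707]
ft_force: [-0.3, 0.9, -2.7]
width: 0.0136
t 6.9 pos [ 0.6133 -0.013   0.262 ] F [-0.3  0.9 -2.7] w 0.0136 tool y [ 0.102  0.995 -0.001]
row [ 0.168  0.001 -0.002 -0.001  0.001  0.   ]
```

View pics/c2.png

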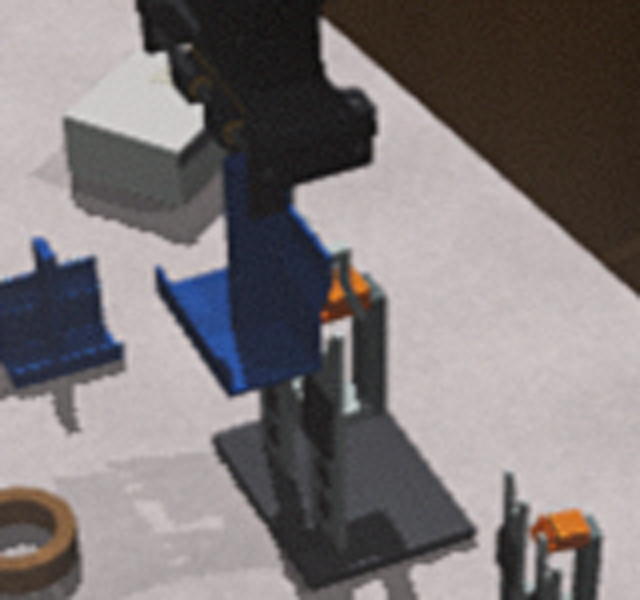

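The near claw (345,260–320) is dropping in behind the near upright, with no contact force beyond the tray's weight. Lowering further.

```bash
python3 -m pendant '0.03 0 -0.002 0 0 0;0.06 0 -0.002 0 0 0;0.09 0 -0.002 0 0 0;0.12 0 -0.002 0 0 0;0.15 0 -0.002 0 0 0;0.175 0 -0.002 0 0 0;0.2 0 -0.002 0 0 0;0.2 0 -0.002 0 0 0'; python3 go.py .6129 -.0126 .1856 -5.8
```

```text
time: 7.75
ee_pos: [0.6123, -0.0129, 0.2111]
eef_rot: [0.036, 0.706, -0.037, 0.706]
ft_force: [-0.9, -0.6, -1.3]
width: 0.0134
t 7.75 pos [ 0.6123 -0.0129  0.2111] F [-0.9 -0.6 -1.3] w 0.0134 tool y [ 0.102  0.995 -0.001]
row [ 0.102  0.002  0.002 -0.001 -0.     0.001]
```

```bash
python3 -m pendant '0.01 0.002 0.002 0 0 0;0.02 0.002 0.002 0 0 0;0.03 0.002 0.002 0 0 0;0.04 0.002 0.002 0 0 0;0.045 0.002 0.002 0 0 0;0.05 0.002 0.002 0 0 0;0.055 0.002 0.002 0 0 0;0.055 0.002 0.002 0 0 0'; python3 go.py .6129 -.0126 .1856 -5.8
```

```text
time: 8.55
ee_pos: [0.6126, -0.0122, 0.1995]
eef_rot: [0.036, 0.706, -0.036, 0.706]
ft_force: [-9.6, 1.4, 8.6]
width: 0.0137
t 8.55 pos [ 0.6126 -0.0122  0.1995] F [-9.6  1.4  8.6] w 0.0137 tool y [ 0.102  0.995 -0.   ]
row [ 0.056 -0.001  0.001 -0.001 -0.     0.   ]
```

At 14 mm above home the tab meets the ramp (10 N), as specified. Pressing on down.

```bash
python3 -m pendant '0.008 0 0 0 0 0;0.016 0 0 0 0 0;0.024 0 0 0 0 0;0.032 0 0 0 0 0;0.032 0 0 0 0 0' ; python3 go.py .6129 -.0126 .1856 -5.8
```

```text
time: 9.05
ee_pos: [0.6114, -0.0115, 0.1896]
eef_rot: [0.036, 0.708, -0.036, 0.705]
ft_force: [-7.7, 4.4, -8.2]
width: 0.014
t 9.05 pos [ 0.6114 -0.0115  0.1896] F [-7.7  4.4 -8.2] w 0.014 tool y [0.101 0.995 0.   ]
row [ 0.016 -0.004  0.006 -0.    -0.003 -0.   ]
```

```bash
python3 -m pendant '0.006 0 0 0 0 0;0.012 0 0 0 0 0;0.016 0 0 0 0 0;0.016 0 0 0 0 0' ; python3 go.py .6129 -.0126 .1856 -5.8
python3 - <<'E'
from h import *
im,d,W=shot("side"); np.savez("side3.npz",im=im,W=W)
cv2.imwrite("pics/c3.png",cv2.resize(im[110:230,260:380],(600,600),interpolation=cv2.INTER_CUBIC))
E
```

```text
time: 9.45
ee_pos: [0.6138, -0.0117, 0.1867]
eef_rot: [0.036, 0.705, -0.036, 0.707]
ft_force: [0.1, 4.8, -2.7]
width: 0.0137
t 9.45 pos [ 0.6138 -0.0117  0.1867] F [ 0.1  4.8 -2.7] w 0.0137 tool y [0.101 0.995 0.   ]
row [ 0.004 -0.004 -0.003 -0.     0.001 -0.   ]
```

View pics/c3.png

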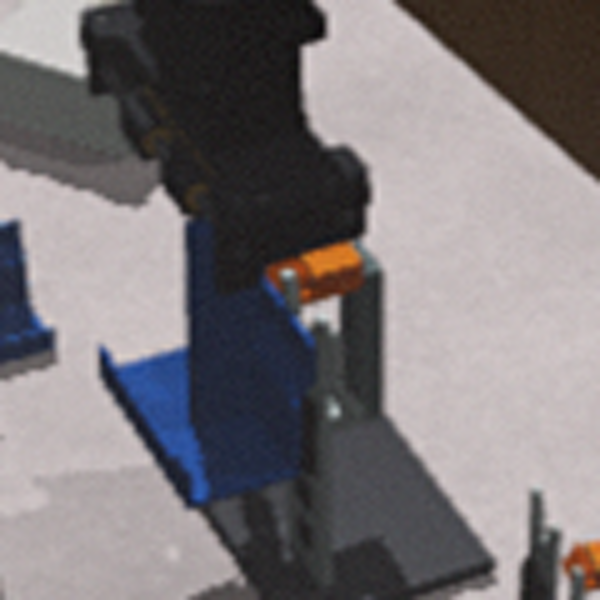

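The -x ramp force has gone and the orange nose (270–360, 270) has sprung forward over the tray's back. I'll press once more to make sure it bottoms out.

```bash
python3 -m pendant '0.006 0 0 0 0 0;0.012 0 0 0 0 0;0.018 0 0 0 0 0;0.018 0 0 0 0 0' ; python3 go.py .6129 -.0126 .1856 -5.8
```

```text
time: 9.9
ee_pos: [0.6138, -0.0117, 0.1848]
eef_rot: [0.036, 0.705, -0.036, 0.707]
ft_force: [-9.1, 5.6, 17.6]
width: 0.0136
t 9.9 pos [ 0.6138 -0.0117  0.1848] F [-9.1  5.6 17.6] w 0.0136 tool y [0.101 0.995 0.001]
row [-0.003 -0.004 -0.003 -0.     0.002 -0.001]
```

Hard stop reached at 17.6 N. Next a gentle upward tug to test the lock.

```bash
python3 -m pendant '-0.008 0 0 0 0 0;-0.016 0 0 0 0 0;-0.026 0 0 0 0 0;-0.034 0 0 0 0 0;-0.034 0 0 0 0 0'; python3 -m pendant '0.006 0 0 0 0 0;0.014 0 0 0 0 0;0.014 0 0 0 0 0;0.014 0 0 0 0 0'
```

```text
time: 10.4
ee_pos: [0.6132, -0.0117, 0.1884]
eef_rot: [0.036, 0.706, -0.036, 0.706]
ft_force: [7.1, 5.0, -16.7]
width: 0.0138
time: 10.8
ee_pos: [0.6136, -0.0118, 0.1868]
eef_rot: [0.036, 0.706, -0.036, 0.707]
ft_force: [1.8, 4.8, -4.5]
width: 0.0136
```

Tug held (-16.7 N), so it is locked. Releasing.

```bash
python3 -m pendant '0 0 0 0 0 0;0 0 0 0 0 0;0 0 0 0 0 0;0 0 0 0 0 0;0 0 0 0 0 0;0 0 0 0 0 0;0 0 0 0 0 0;0 0 0 0 0 0' 0.3; python3 -m pendant '-0.05 0 0 0 0 0;-0.12 0 0 0 0 0;-0.25 0 0 0 0 0;-0.4 0 0 0 0 0;-0.5 0 0 0 0 0;-0.6 0 0 0 0 0;-0.6 0 0 0 0 0'
```

```text
time: 11.6
ee_pos: [0.6133, -0.0126, 0.1869]
eef_rot: [0.036, 0.706, -0.036, 0.706]
ft_force: [-0.1, -0.2, -0.3]
width: 0.056
time: 12.3
ee_pos: [0.6143, -0.0126, 0.3417]
eef_rot: [0.036, 0.704, -0.036, 0.709]
ft_force: [-0.2, 0.2, -0.0]
width: 0.0558
```

```bash
python3 -m pendant '-0.1 0.2 -0.1 0 0 0;-0.1 0.4 -0.3 0 0 0;-0.1 0.6 -0.5 0 0 0;-0.1 0.8 -0.7 0 0 0;-0.1 1 -0.8 0 0 0;-0.1 1 -0.8 0 0 0;-0.1 1 -0.8 0 0 0;-0.1 1 -0.8 0 0 0'
python3 - <<'E'
from m import *
O=[]
stand=np.array([.6355,-.0141,-.101])
for n in("top","side"):
    im,d,W=shot(n); o=im[150:240,200:320] if n=="top" else im[110:230,240:400]
    O.append(cv2.resize(o,(400,300),interpolation=cv2.INTER_CUBIC))
    c=im.reshape(-1,3).astype(int);W=W.reshape(-1,3);L=np.c_[loc(stand,W),W[:,2]]*1e3
    b=(c[:,0]>c[:,2]+25)&(c[:,0]>c[:,1]+15)&(np.abs(L[:,1])<80)&(L[:,0]<40)&(L[:,0]>-110)
    T=L[b&(L[:,2]>208)]; 
    if len(T): print(n,"rib top",len(T),"min",T.min(0).round(1),"max",T.max(0).round(1),"ang",cv2.minAreaRect(T[:,:2].astype(np.float32)))
    P=L[b&(L[:,2]>165)&(L[:,2]<182)&(np.abs(L[:,1])>15)]
    if len(P): print(n,"plate top zmax",P.max(0).round(1),P.min(0).round(1))
    og=(c[:,2]>c[:,0]+40)&(c[:,2]>c[:,1]+25)&(L[:,2]>155)&(L[:,0]>0)&(L[:,0]<60)&(np.abs(L[:,1])<18)
    q=L[og]; 
    if len(q): print(n,"catch x pct",np.percentile(q[:,0],[0,5,95,100]).round(1))
    z=np.load(n+"0.npz");c0=z["im"].reshape(-1,3).astype(int);W0=z["W"].reshape(-1,3);L0=np.c_[loc(stand,W0),W0[:,2]]*1e3
    q=L0[(c0[:,2]>c0[:,0]+40)&(c0[:,2]>c0[:,1]+25)&(L0[:,2]>155)&(L0[:,0]>0)&(L0[:,0]<60)&(np.abs(L0[:,1])<18)]; print("  before",np.percentile(q[:,0],[0,5,95,100]).round(1))
    Y=lambda c,W:np.median(W[(c[:,2]>c[:,0]+60)&(c[:,1]>c[:,0]+40)&(np.abs(W[:,0]-.43)<.09)&(np.abs(W[:,1]+.3)<.09)&(W[:,2]>.1)],0)
    print("  yellow",Y(c0,W0).round(4),Y(c,W).round(4))
cv2.imwrite("pics/c4.png",np.hstack(O))
E
```

```text
time: 13.1
ee_pos: [0.437, 0.2607, 0.3616]
eef_rot: [0.034, 0.706, -0.034, 0.706]
ft_force: [0.8, 0.0, -0.1]
width: 0.0563
top rib top 135 min [-49.1  -9.4 208.2] max [ -9.9   5.1 222.8] ang ((-29.492441177368164, -2.171116352081299), (39.337135314941406, 14.446639060974121), 0.424744576215744)
top plate top zmax [  0.6  58.7 180.1] [ -7.7 -61.3 165.8]
top catch x pct [ 6.7  8.1 47.7 54.2]
  before [ 5.9  8.  47.8 52.8]
  yellow [ 0.4387 -0.304   0.13  ] [ 0.4388 -0.3042  0.1301]
side rib top 62 min [-48.8 -12.4 212.4] max [ -8.9   7.6 223.8] ang ((-28.86655616760254, -2.2306156158447266), (20.003753662109375, 39.692108154296875), 89.49897003173828)
side plate top zmax [  7.8  61.3 180.2] [ -6.9 -64.3 166.7]
side catch x pct [ 7.5 11.9 46.9 51. ]
  before [ 6.3  9.1 46.1 51.2]
  yellow [ 0.4395 -0.3064  0.1301] [ 0.4393 -0.306   0.1304]
```

View pics/c4.png

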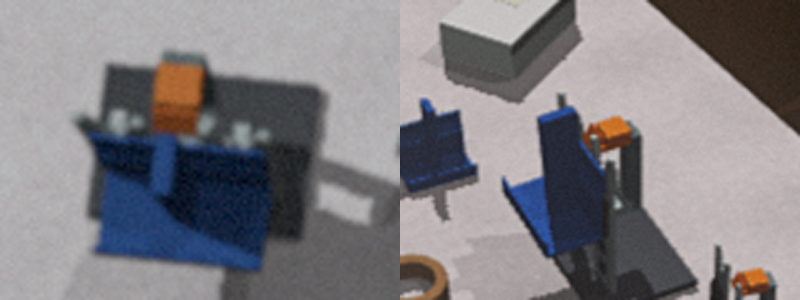

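Both views show the tray hanging on both uprights, with the catch nose out over it. The catch reads the same as before within measurement noise, and the yellow holder hasn't moved. Handing in.

```bash
python3 -c "
from bench import r,close_job
print(r.read_state()['time']);print(close_job())"
```

```text
13.2
the job is handed in; nothing more can be done
None
```

The blue tray is hanging locked on the middle-sized stand, and I handed the job in at 13.2 s. I pinched the tray by its rib, lowered its claws behind the uprights, and pressed it past the catch. I then released it and moved the arm clear.

**Lock:** The tab met the catch ramp about 14 mm above home with roughly 10 N. After the snap, pressing down met a hard stop at 17.6 N, and an upward tug of 16.7 N held with under 4 mm of play.

**Final camera check:**
- **Tray:** it sits about 2 mm off in y and is square to the stand within about 1°. The rib top is about 5 mm forward, which fits the stated sag when let go.
- **Catch:** it is back at its resting position within measurement noise of about 1–3 mm. That is too coarse to confirm the 2 mm limit on its own; the tug test supports it.
- **Yellow holder:** it moved less than 1 mm.
- **Arm:** it touches nothing.

**Inconclusive check:** comparing the tray's depth points before and after lifting, to look for slip in the grip, left a 4 mm residual. I relied on the contact forces and pictures instead.

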